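# Find the flush catch of the battery door

### The arm

A 6-joint arm with a two-finger parallel gripper is mounted at the origin on the work surface. World frame = base frame: x ahead of the robot, y to its left, z up, the work surface at z = 0. Lengths are in mm, angles in rad, forces in N, time in s.
With the tool pointing down it reaches from about 350 to 775 mm from the base axis. Payload 7.3 kg.
Tool frame: the origin (TCP) lies at the very end of the fingers, on their centre line; the grasp point (between the pads) lies 19 mm behind it; z points along the fingers, y is the line along which they close (so a half turn about z gives the same grasp; the last joint's range is limited). The gripper opens to 92 mm and grips with 3 to 60 N. Pads are 19 mm wide; open, the fingers measure 130 mm over their backs; the gripper's body (75 mm by 190 mm) begins 47 mm behind the grasp point.
Start: joints at [-1.354, 0.342, 1.524, -0, 1.275, -0.146], TCP at [186.342, -490.838, 226.741] pointing down, gripper open.
Joint ranges: [-2.53, 2.53], [-0.77, 2.02], [0.04, 2.7], [-1, 4.14], [0.28, 2.66], [-3.11, 3.11]. Speed limits (rad/s): [2.57, 2.57, 3.14, 3.14, 3.14, 3.14].

### API

Orientations are given as [roll, pitch, yaw] about the fixed x, y, z axes, in that order (R = Rz(yaw) Ry(pitch) Rx(roll)).
In Python, from plant import * gives the robot as it stands.
- The arm moves only by the tool arm_command, never from a script. Its arguments are lists of equal length, an entry for each row: "gripper": the finger opening in mm, from 0 to 91.8; "dp": the shift along the tool's x, y, z in units of 25 mm (1.0 is 25 mm), a list of three; "twist": the turn about the tool's z in units of 5 degrees (1.0 is 5 degrees). A call has exactly 5 rows; each row shifts and turns the commanded pose from where the row before left it, along the tool's axes as they then stand; what a row does not reach is not made up. A row lasts 1/8 s, in which the tool goes at most 62.5 mm and 10.7 degrees, less where a joint would pass 70% of its speed; a pose out of reach is approached as far as the arm can. A call is refused whole if a number of a shift passes 1 or a number of a turn 1, either way. A call with a gripper value outside its range is refused whole. The fingers move at their own pace and stop on an object; the grip force is fixed at half the most. Time passes only in rows, so rows that do not move let the fingers close, or fill a call up. It gives the time, the measured TCP pose, the force, the opening and the grip force at its end, in the units of the state.
- get_obs(): the state, without advancing time (a new reading comes with each control period).
- capture(name): name is "side" or "top"; returns the picture (480x640x3 uint8, red, green, blue); there is no depth.
- get_calibration(name): a dict with "mtx" (3x3 intrinsics, pixels), "dist_coeffs" ([k1, k2, p1, p2, k3] as OpenCV has them; the pictures are not rectified), "position" and "attitude" of the camera in the world. Camera axes: x right, y down, z forward; pixel columns grow to the right and rows downward; lengths in mm; the calibration is good to about 2 mm. A picture is of the moment at which its call begins. get_calibration takes no time and is no camera call.
- close_job(): hands the job in; it is judged then, once.
The state is a dict: "time": time; "joint_positions": joint angles; "dq": joint speeds; "tau": joint torques, N m; "tool_pos": TCP position; "tcp_rot": TCP orientation; "contact_force": force on the tool from outside, world axes, zero at the start; "moment": the same for the moment, N m; "grip_width": finger opening in mm; "finger_force": force on a finger pad.
Only numpy, scipy, OpenCV 4.12 (cv2) and the standard library are available. Lean on these libraries where they do the work, as an engineer would, in place of code of your own. Each camera call takes 0.05 s, during which the arm holds its last target. There are 200 camera calls.

### The job

The pantry's backup battery unit lies on its back, and its battery flap is opened by a hidden catch: one of the five identical pads in the recessed strip on its face. Feel along the strip with a fingertip for the pad that gives, press that pad all the way in so that the flap springs ajar by itself, and then take your hand away. Do not touch the flap, and leave the jars, tins and other goods on and around the unit standing where they are: nothing is to be picked up.

Things in the scene. Friction and masses are not known exactly. Their poses are not given: they have to be found in the camera images.
- unit: battery unit, a flat grey box with a white face, fixed, 260 (x) x 340 (y) x 80 mm high, lying flat; origin at the centre of its underside, its z up, its x and y along its sides (its yaw on the table varies). The face lies at z = 80 mm. Near its -x side a recessed strip runs along y, 52 mm wide (x from -85 to -33 mm) and 234 mm long. The battery flap lies flush in the face at x 5 to 103 mm, y -69 to 69 mm.
- strip_center (a point): centre of the middle pad's top, at (-59, 0, 78) mm in the unit's frame. The strip holds five white pads, alike to the eye, each 48 (x) x 44 (y) mm, in a row along the unit's y at -92, -46, 0, 46 and 92 mm from this point, tops level with this point, 2 mm below the face. Four are fixed and solid; the fifth is the catch, and which one varies and cannot be seen.
- catch (a joint): how far the catch pad is pushed in, m: 0 at the start, 0.0055 fully in. It slides straight down, starts to give at about 5 N and takes less than 10 N all the way, and stays in where it is left. A fingertip straight down anywhere on the pad works it.
- flap (a joint): opening angle of the battery flap, rad: 0 shut and flush, 0.35 (about 20 degrees, free edge 33 mm up) when the catch is fully in. It is linked to the catch (64 rad per m) and stays ajar. Its hinge is its edge nearest the strip, along the unit's y at x = 5 mm; its free edge, at x = 103 mm, rises.
- spice_jar: small spice jar, 44 mm across, 58 mm high, standing on the unit's face beside the flap; loose, not part of the job; origin at the centre of its underside
- pill_tin: low round tin, 48 mm across, 34 mm high, standing on the unit's face on the other side of the flap; loose, not part of the job; origin at the centre of its underside
- food_can: food can, 72 mm across, 100 mm high, beside the unit's +y end; loose, not part of the job; origin at the centre of its underside
- glass_jar: jar with a screw lid, 80 mm across, 110 mm high, beside the unit's -y end; loose, not part of the job; origin at the centre of its underside
- sauce: sauce bottle, 56 mm across, 170 mm high, beside the unit's +y end; loose, not part of the job; origin at the centre of its underside
- cup: white cup, 72 mm across, 60 mm high, beside the unit's -y end; loose, not part of the job; origin at the centre of its underside

How it is judged:
By the outcome, as a careful person would: the job done as asked, in the order asked, and still so for the second after the job is handed in, with the robot touching nothing.
It also fails if it takes over 48 s, if anything falls off the work surface, if the arm or the gripper's body presses on something with over 40 N, if the wrist force passes 120 N, or if a joint passes its speed limit or range.

## Working session

There is one attempt and no reset: what is moved stays moved. The work goes in short steps, Python scripts to look and compute and a tool call to move; the robot and the scene stay as the last step left them, time stands still between calls to the robot, and variables do not carry over. Pictures are saved under pics/ and viewed, at most 10 in all, crops included, and the job is handed in when it is done.

Besides the shell and the picture viewer there is one more tool, called after "Request:" by a JSON object that holds its "api" and its "payload". arm_command: Moves the arm, as the interface text tells. Its arguments: {"type":"object","properties":{"gripper":{"type":"array"},"dp":{"type":"array"},"twist":{"type":"array"}},"required":["gripper","dp","twist"]}

```bash
mkdir -p pics
python3 - <<'E'
from plant import *
import cv2
for n in("top","side"):
    cv2.imwrite(f"pics/{n}0.png",capture(n)[:,:,::-1]); print(n,get_calibration(n))
print(get_obs())
E
```

```text
top {'mtx': array([[532.2761217 ,   0.        , 310.98748284],
       [  0.        , 532.2761217 , 245.33861039],
       [  0.        ,   0.        ,   1.        ]]), 'dist_coeffs': array([-0.12631006,  0.        ,  0.        ,  0.        ,  0.        ]), 'position': array([ 512.0936457 ,   34.65234842, 1151.71529849]), 'attitude': array([-3.08021513,  0.02495531, -1.55463108])}
side {'mtx': array([[463.068242  ,   0.        , 316.75384038],
       [  0.        , 463.068242  , 229.00259852],
       [  0.        ,   0.        ,   1.        ]]), 'dist_coeffs': array([-0.0072659,  0.       ,  0.       ,  0.       ,  0.       ]), 'position': array([ 51.69268867, 602.97282918, 557.50079098]), 'attitude': array([-2.13193859e+00,  6.07345838e-04, -2.39168602e+00])}
{'time': 0.1, 'joint_positions': array([-1.35401051e+00,  3.42635397e-01,  1.52493731e+00, -1.98721052e-05,
        1.27540127e+00, -1.45966404e-01]), 'dq': array([ 1.70803786e-03, -1.49188890e-03, -2.55698107e-03,  2.02303031e-03,
       -1.03064209e-03, -9.78832301e-05]), 'tau': array([ 1.57555965e-03, -4.32004416e+01, -2.44694871e+01,  7.18942448e-02,
        5.26432588e-02, -2.73956039e-05]), 'tool_pos': array([ 186.24622972, -490.45558282,  226.11810381]), 'tcp_rot': array([-3.14022326e+00, -1.82109246e-04,  3.62757893e-01]), 'contact_force': array([-0.18760026, -0.29598411, -0.47720222]), 'moment': array([-0.00249601,  0.05014619,  0.02883037]), 'finger_force': 0.0, 'grip_width': 91.68793799239727}
```

View pics/top0.png

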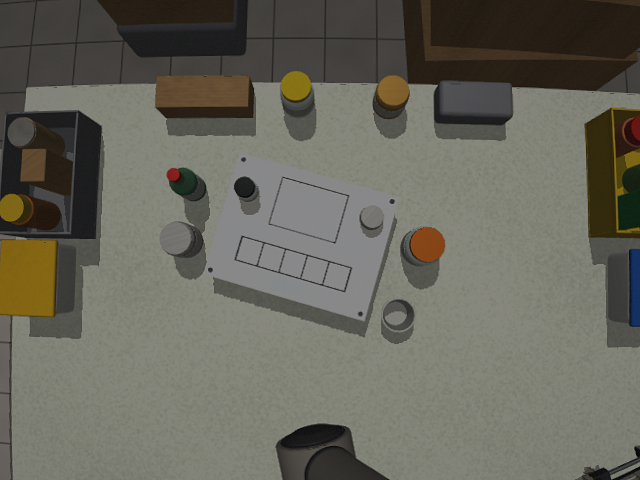

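View pics/side0.png

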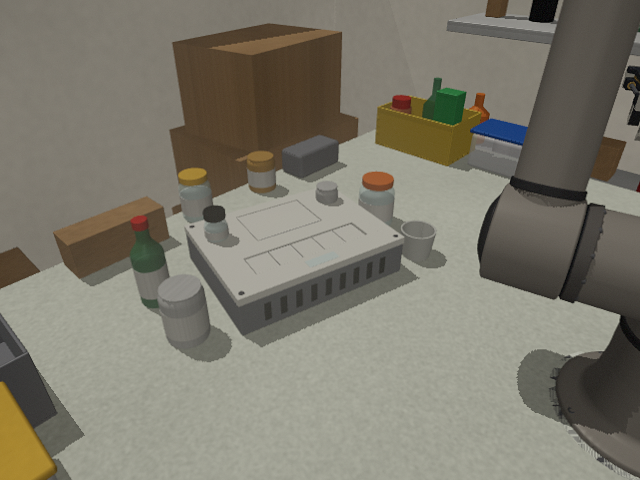

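The top view shows the unit's corner dots near (243,159), (392,201), (361,314) and (211,270), with the strip corners near (240,236), (352,265), (346,291) and (235,262). The spice jar (black lid) is at (245,187) and the tin at (372,217). The side view shows the same layout.

```bash
cat > h.py <<'E'
from plant import *
import numpy as np, cv2
from scipy.spatial.transform import Rotation as Ro
def ray(n,uv,z):
    c=get_calibration(n); p=cv2.undistortPoints(np.float64(uv).reshape(-1,1,2),c["mtx"],c["dist_coeffs"])[:,0]
    d=np.c_[p,np.ones(len(p))]@Ro.from_euler("xyz",c["attitude"]).as_matrix().T
    o=c["position"]; return o+d*((z-o[2])/d[:,2])[:,None]
E
python3 - <<'E'
from h import *
g=cv2.imread("pics/top0.png",0)
ds=[]
for u,v in [(243,159),(392,201),(361,314),(211,270)]:
    w=np.clip(150-g[v-5:v+6,u-5:u+6].astype(float),0,None); yy,xx=np.mgrid[v-5:v+6,u-5:u+6]
    ds.append([(w*xx).sum()/w.sum(),(w*yy).sum()/w.sum()])
D=ray("top",ds,80)[:,:2]; print(ds); print(D)
S=ray("top",[(240,236),(352,265),(346,291),(235,262)],79)[:,:2]
ey=(D[0]-D[1])+(D[3]-D[2]); th=np.arctan2(ey[1],ey[0])-np.pi/2
R=np.array([[np.cos(th),-np.sin(th)],[np.sin(th),np.cos(th)]])
c=D.mean(0); print("th",th,"c",c,"dots unit",((D-c)@R).round(1).tolist())
print("strip",((S-c)@R).round(1).tolist())
for k in(-92,-46,0,46,92): print(k,c+R@[-59,k], "tool target yaw",th+np.pi/2)
for n,uv,z in(("spice",(245,185),138),("tin",(372,215),114),("can",(178,234),100),("sauce",(174,174),170),("glass",(428,245),110),("cup",(399,313),60)):
    print(n,((ray("top",[uv],z)[:,:2]-c)@R).round(0))
# side check: strip centre
S2=ray("side",[(192,227),(242,293),(402,237)],80)[:,:2]; print("side dots",((S2-c)@R).round(0).tolist())
E
```

```text
[[np.float64(242.99629515282496), np.float64(159.01605433775856)], [np.float64(391.8652400231348), np.float64(201.0211104684789)], [np.float64(360.96960249415434), np.float64(314.2291504286828)], [np.float64(210.48352626892253), np.float64(269.7598693974473)]]
[[ 753.29142635  205.16659202]
 [ 669.98327903 -100.15840024]
 [ 440.71880318  -39.94370814]
 [ 524.84713893  265.87981108]]
th -0.26740856700127447 c [597.21016188  82.73607368] dots unit [[118.2, 159.3], [118.5, -157.2], [-118.5, -159.7], [-118.2, 157.5]]
strip [[-35.5, 119.3], [-28.7, -115.1], [-82.2, -118.0], [-89.0, 113.9]]
-92 [515.99765254   9.59560385] tool target yaw 1.303387759793622
-46 [528.15237036  53.96071215] tool target yaw 1.303387759793622
0 [540.30708818  98.32582045] tool target yaw 1.303387759793622
46 [552.46180601 142.69092875] tool target yaw 1.303387759793622
92 [564.61652383 187.05603706] tool target yaw 1.303387759793622
spice [[ 60. 128.]]
tin [[  75. -124.]]
can [[-67. 238.]]
sauce [[ 40. 259.]]
glass [[  49. -246.]]
cup [[ -95. -235.]]
side dots [[117.0, 162.0], [-117.0, 160.0], [-126.0, -163.0]]
```

Request:
{"api": "arm_command", "payload": {"gripper": [0,0,0,0,0], "dp": [[0.96,-0.7,0],[0.96,-0.7,0],[0.96,-0.7,0],[0.96,-0.7,0],[0.96,-0.7,0]], "twist": [0,0,0,0,0]}}

```text
time: 0.72
tool_pos: [267.8, -365.4, 226.4]
tcp_rot: [-3.141, 0.0, 0.363]
contact_force: [0.2, -0.4, 0.6]
grip_width: 46.3
finger_force: 0.0
```

Request:
{"api": "arm_command", "payload": {"gripper": [0,0,0,0,0], "dp": [[0.96,-0.7,0],[0.96,-0.7,0],[0.96,-0.7,0],[0.96,-0.7,0],[0.96,-0.7,0]], "twist": [0,0,0,0,0]}}

```text
time: 1.35
tool_pos: [348.9, -241.1, 226.5]
tcp_rot: [-3.141, 0.0, 0.363]
contact_force: [-0.2, 0.4, -0.1]
grip_width: 0.9
finger_force: 0.0
```

Request:
{"api": "arm_command", "payload": {"gripper": [0,0,0,0,0], "dp": [[0.96,-0.7,0],[0.96,-0.7,0],[0.96,-0.7,0],[0.96,-0.7,0],[0.96,-0.7,0]], "twist": [0,0,0,0,0]}}

```text
time: 1.98
tool_pos: [430.0, -116.7, 226.5]
tcp_rot: [-3.141, 0.0, 0.363]
contact_force: [0.3, -0.0, -0.7]
grip_width: 0.4
finger_force: 0.0
```

Request:
{"api": "arm_command", "payload": {"gripper": [0,0,0,0,0], "dp": [[0.96,-0.7,0],[0.96,-0.7,0],[0.96,-0.7,0],[0.96,-0.7,0],[0.96,-0.7,0]], "twist": [0,0,0,0,0]}}

```text
time: 2.6
tool_pos: [511.1, 7.6, 226.3]
tcp_rot: [-3.141, 0.001, 0.363]
contact_force: [0.2, -0.2, -0.1]
grip_width: 0.3
finger_force: 0.0
```

Request:
{"api": "arm_command", "payload": {"gripper": [0,0,0,0,0], "dp": [[0,0,0],[0,0,0],[0,0,0],[0,0,0],[0,0,0]], "twist": [-1,-1,-1,-1,-1]}}

```text
time: 3.22
tool_pos: [510.6, 6.8, 226.3]
tcp_rot: [-3.141, 0.001, 0.802]
contact_force: [0.0, 0.2, 0.1]
grip_width: 0.3
finger_force: 0.0
```

Request:
{"api": "arm_command", "payload": {"gripper": [0,0,0,0,0], "dp": [[0,0,0],[0,0,0],[0,0,0],[0,0,0],[0,0,0]], "twist": [-1,-1,-1,-1,-1]}}

```text
time: 3.85
tool_pos: [510.6, 6.8, 226.3]
tcp_rot: [-3.141, 0.0, 1.238]
contact_force: [0.1, -0.1, 0.4]
grip_width: 0.5
finger_force: 0.0
```

Request:
{"api": "arm_command", "payload": {"gripper": [0,0,0,0,0], "dp": [[0.16,0.06,0],[0,0,1],[0,0,1],[0,0,1],[0,0,1]], "twist": [-0.75,0,0,0,0]}}

```text
time: 4.47
tool_pos: [513.3, 10.1, 125.6]
tcp_rot: [-3.141, 0.0, 1.301]
contact_force: [0.1, 0.1, 0.2]
grip_width: 0.4
finger_force: 0.0
```

Request:
{"api": "arm_command", "payload": {"gripper": [0,0,0,0,0], "dp": [[0,0,0.8],[0,0,0.5],[0,0,0.2],[0,0,0],[0,0,0]], "twist": [0,0,0,0,0]}}

```text
time: 5.1
tool_pos: [514.1, 9.9, 89.9]
tcp_rot: [3.14, -0.0, 1.301]
contact_force: [-0.3, -0.5, -0.0]
grip_width: 0.8
finger_force: 0.0
```

Request:
{"api": "arm_command", "payload": {"gripper": [0,0,0,0,0], "dp": [[0,0,0.3],[0,0,0.06],[0,0,0.06],[0,0,0.04],[0,0,0]], "twist": [0,0,0,0,0]}}

```text
time: 5.72
tool_pos: [513.6, 10.0, 78.3]
tcp_rot: [3.141, 0.0, 1.301]
contact_force: [-1.3, 1.2, 5.1]
grip_width: 0.5
finger_force: 2.6
```

Contact at about 78.3. Push a little more.

Request:
{"api": "arm_command", "payload": {"gripper": [0,0,0,0,0], "dp": [[0,0,0.04],[0,0,0.04],[0,0,0],[0,0,0],[0,0,0]], "twist": [0,0,0,0,0]}}

```text
time: 6.35
tool_pos: [513.7, 10.0, 78.1]
tcp_rot: [3.14, 0.0, 1.301]
contact_force: [-7.2, -0.1, 23.1]
grip_width: 0.7
finger_force: 11.2
```

Solid. Next pad (+46 mm along tool x).

Request:
{"api": "arm_command", "payload": {"gripper": [0,0,0,0,0], "dp": [[0,0,-0.5],[0.92,0,0],[0.92,0,0],[0,0,0],[0,0,0.3]], "twist": [0,0,0,0,0]}}

```text
time: 6.98
tool_pos: [526.1, 53.9, 80.8]
tcp_rot: [3.141, 0.0, 1.301]
contact_force: [-1.0, 0.3, 0.3]
grip_width: 0.5
finger_force: 0.0
```

Request:
{"api": "arm_command", "payload": {"gripper": [0,0,0,0,0], "dp": [[0,0,0.06],[0,0,0.06],[0,0,0.06],[0,0,0],[0,0,0]], "twist": [0,0,0,0,0]}}

```text
time: 7.6
tool_pos: [525.3, 53.7, 78.2]
tcp_rot: [-3.142, 0.001, 1.3]
contact_force: [-8.3, 0.2, 20.6]
grip_width: 0.2
finger_force: 9.7
```

Solid too. On to the middle pad.

Request:
{"api": "arm_command", "payload": {"gripper": [0,0,0,0,0], "dp": [[0,0,-0.5],[0.92,0,0],[0.92,0,0],[0,0,0],[0,0,0.3]], "twist": [0,0,0,0,0]}}

```text
time: 8.22
tool_pos: [538.4, 98.1, 81.3]
tcp_rot: [3.141, 0.0, 1.301]
contact_force: [-0.1, 0.1, -0.4]
grip_width: 0.5
finger_force: 0.0
```

Request:
{"api": "arm_command", "payload": {"gripper": [0,0,0,0,0], "dp": [[0,0,0.06],[0,0,0.06],[0,0,0.06],[0,0,0],[0,0,0]], "twist": [0,0,0,0,0]}}

```text
time: 8.85
tool_pos: [537.9, 98.0, 78.2]
tcp_rot: [3.141, 0.001, 1.301]
contact_force: [-6.0, -2.0, 13.6]
grip_width: 0.3
finger_force: 6.7
```

Solid (13.6 N with no travel). Next.

Request:
{"api": "arm_command", "payload": {"gripper": [0,0,0,0,0], "dp": [[0,0,-0.5],[0.92,0,0],[0.92,0,0],[0,0,0],[0,0,0.32]], "twist": [0,0,0,0,0]}}

```text
time: 9.48
tool_pos: [550.7, 142.5, 81.4]
tcp_rot: [3.14, -0.0, 1.301]
contact_force: [-0.2, -0.4, 0.4]
grip_width: 0.3
finger_force: 0.0
```

Request:
{"api": "arm_command", "payload": {"gripper": [0,0,0,0,0], "dp": [[0,0,0.06],[0,0,0.06],[0,0,0.06],[0,0,0],[0,0,0]], "twist": [0,0,0,0,0]}}

```text
time: 10.1
tool_pos: [550.1, 142.3, 78.2]
tcp_rot: [3.141, 0.001, 1.301]
contact_force: [-5.6, -1.0, 12.5]
grip_width: 0.2
finger_force: 6.2
```

Solid. The catch must be the last pad; I'll shift slightly away from the spice jar there.

Request:
{"api": "arm_command", "payload": {"gripper": [0,0,0,0,0], "dp": [[0,0,-0.5],[0.8,-0.05,0],[0.8,-0.05,0],[0,0,0],[0,0,0.32]], "twist": [0,0,0,0,0]}}

```text
time: 10.72
tool_pos: [558.8, 182.6, 80.9]
tcp_rot: [3.141, 0.0, 1.302]
contact_force: [0.3, 0.4, -0.2]
grip_width: 0.5
finger_force: 0.0
```

Request:
{"api": "arm_command", "payload": {"gripper": [0,0,0,0,0], "dp": [[0,0,0.06],[0,0,0.06],[0,0,0.06],[0,0,0],[0,0,0]], "twist": [0,0,0,0,0]}}

```text
time: 11.35
tool_pos: [558.5, 181.9, 77.0]
tcp_rot: [-3.141, 0.0, 1.301]
contact_force: [-2.5, -2.4, 4.5]
grip_width: 0.8
finger_force: 2.2
```

It gives (z 77.0 at under 5 N). Press on to about 72.5.

Request:
{"api": "arm_command", "payload": {"gripper": [0,0,0,0,0], "dp": [[0,0,0.06],[0,0,0.05],[0,0,0.04],[0,0,0.04],[0,0,0]], "twist": [0,0,0,0,0]}}

```text
time: 11.98
tool_pos: [558.6, 181.9, 72.7]
tcp_rot: [3.141, 0.0, 1.301]
contact_force: [-4.0, -2.4, 8.2]
grip_width: 0.6
finger_force: 4.3
```

Request:
{"api": "arm_command", "payload": {"gripper": [0,0,0,0,0], "dp": [[0,0,0.04],[0,0,0.04],[0,0,0],[0,0,0],[0,0,0]], "twist": [0,0,0,0,0]}}

```text
time: 12.6
tool_pos: [558.6, 181.9, 72.6]
tcp_rot: [3.14, 0.0, 1.301]
contact_force: [-8.7, -3.9, 22.2]
grip_width: 0.2
finger_force: 10.8
```

Hard stop reached: fully in. Now I'll lift straight away.

Request:
{"api": "arm_command", "payload": {"gripper": [0,0,0,0,0], "dp": [[0,0,-0.4],[0,0,-1],[0,0,-1],[0,0,-1],[0,0,-1]], "twist": [0,0,0,0,0]}}

```text
time: 13.22
tool_pos: [559.0, 182.3, 180.6]
tcp_rot: [3.141, -0.0, 1.301]
contact_force: [0.2, -0.2, -0.3]
grip_width: 0.3
finger_force: 0.0
```

Request:
{"api": "arm_command", "payload": {"gripper": [0,0,0,0,0], "dp": [[0,-1,-1],[0,-1,-1],[0,-1,-0.5],[0,-1,0],[0,-1,0]], "twist": [0,0,0,0,0]}}

```text
time: 13.85
tool_pos: [437.8, 215.8, 242.6]
tcp_rot: [3.141, -0.001, 1.301]
contact_force: [-0.4, 0.1, 0.2]
grip_width: 0.5
finger_force: 0.0
```

Run:
```python
from h import *
cv2.imwrite("pics/end.png",np.hstack([cv2.resize(capture(n)[:,:,::-1],(400,300)) if 0 else capture(n)[60:360,100:500,::-1] for n in("top","side")]))
print(get_obs()["contact_force"])
```

```text
[-0.24085681  0.27368759  0.40428884]
```

View pics/end.png

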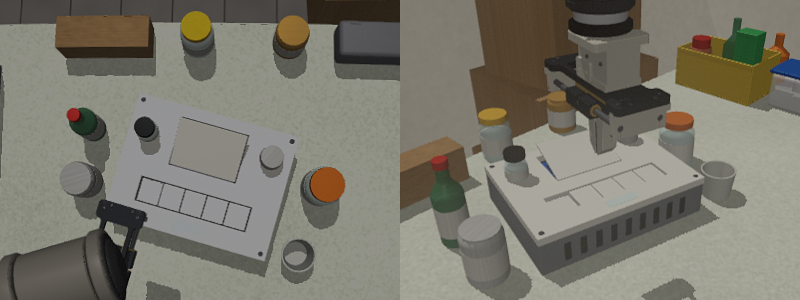

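The flap is ajar: in the side crop it stands up near (580,150), and in the top crop it looks shaded near (210,150). All jars and tins stand where they were, and the hand is clear.

```bash
python3 -c "
from plant import *
print(close_job())"
```

```text
the job is handed in; nothing more can be done
None
```

The catch was the pad at +92 mm (the +y end of the strip); I pressed it to its stop, the flap sprang ajar, the hand is clear with no contact force, the other goods look unmoved in the final pictures, and the job was handed in at about 14 s.

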